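Edge a plane iron off the bench stone and set it home on the setting board

ROBOT

A 7-joint arm with a two-finger parallel gripper is mounted at the origin on the work surface; the furniture and walls round the work are solid. World frame = base frame: x ahead of the robot, y to its left, z up, the work surface at z = 0. Lengths are in m, angles in rad, forces in N, time in s.
With the tool pointing down it reaches from about 0.425 to 0.95 m from the base axis. Payload 4.7 kg.
Tool frame: the origin (TCP) lies between the finger pads; the fingertips stand 25 mm ahead of it and the grasp point (between the pads) lies 6 mm ahead of it; z points along the fingers, y is the line along which they close (so a half turn about z gives the same grasp; the last joint's range is limited). The gripper opens to 85 mm and grips with 20 to 120 N. Pads are 22 mm wide; open, the fingers measure 114 mm over their backs; the gripper's body (76 mm by 85 mm) begins 54 mm behind the grasp point. The pads swing forward as they close: fully open they stand 13 mm farther back than shut.
Start: joints at [1.285, 0.469, -0.049, 1.532, 0.024, 1.141, -0.082], TCP at [0.171, -0.653, 0.256] pointing down, gripper open.
Joint ranges: [-2.59, 2.59], [-0.33, 1.99], [-1.39, 1.29], [0.1, 2.45], [-1.04, 4.18], [0.21, 1.99], [-2.66, 2.66]. Speed limits (rad/s): [2.57, 2.57, 3.14, 3.14, 3.14, 3.14, 3.14].

INTERFACE

Orientations are given as a 3x3 rotation matrix whose columns are the frame's x, y, z axes.
In Python, from rig import * gives the robot as it stands. Calls block until the motion is done:
- movep(position, orientation): joint-space move of the TCP to a pose.
- move_l(position, attitude=None, feed=0.15, until_force=None): straight line of the TCP; attitude=None keeps the orientation; feed is the mean speed in m/s. With until_force (N) it stops when the force on the tool has changed by that much, and returns True; else False.
- move_joints(angles): joint-space move.
- command_gripper(opening, newtons=None): finger opening in m; newtons is the grip in N (None keeps the last); returns when the fingers have stopped.
- sleep(seconds).
- inverse_kinematics(position, orientation): joint angles nearest the present ones, or None.
- sense(): the state.
- camera(name): name is "scene" or "side" or "wrist"; returns (picture, depth): 480x640x3 uint8, red, green, blue; 480x640 float32, m along the optical axis (not along the pixel's ray), 0 where there is no reading.
- camera_params(name): a dict with "K" (3x3 intrinsics, pixels), "position" and "rotation" of the camera in the world; the wrist camera has in their place "tool_from_camera" (4x4, takes a point from camera to tool coordinates, whose origin is the TCP and whose axes are the flange's). Camera axes: x right, y down, z forward; pixel columns grow to the right and rows downward; lengths in m; the calibration is good to about 2 mm. The wrist camera is an equidistant fisheye: a pixel r from the principal point sees the ray r / f radians off the axis. A picture is of the moment at which its call begins: read the wrist's pose just before it. camera_params takes no time and is no camera call.
A pose or a line that the arm cannot do raises Unreachable and nothing moves.
- finish_job(): hands the job in; it is judged then, once.
The state is a dict: "time_s": time; "joint_pos": joint angles; "qd": joint speeds; "joint_efforts": joint torques, N m; "position": TCP position; "tcp_rot": TCP orientation; "wrist_force": force on the tool from outside, world axes, zero at the start; "ft_torque": the same for the moment, N m; "finger_gap": finger opening in m; "gripper_force": force on a finger pad.
Only numpy, scipy, OpenCV 4.12 (cv2) and the standard library are available. Lean on these libraries where they do the work, as an engineer would, in place of code of your own. Each camera call takes 0.05 s, during which the arm holds its last target. There are 200 camera calls.

TASK

The freshly honed plane iron lies flat on the bench stone, too thin to take hold of there: slide it tail first, flat on the stone, out over the end of the stone that faces the blue tool case until about a third of it overhangs, then pinch the overhanging tail by its two long sides and lift it off. Set it down on the wooden setting board with the two studs through its slot, slide it gently forward until the cutting edge sits square against the board's stop, and let go. Use only light force (well under 25 N) when pressing or pushing the iron against the stone or the board, do not drop it, and leave the other things where they are.

Things in the scene. Friction and masses are not known exactly. Their poses are not given: they have to be found in the camera images.
- plane_iron: block-plane iron: flat bright steel blade 110 x 40 x 3 mm, 0.07 to 0.11 kg, with a lengthwise slot 10 mm wide and 56 mm long in its middle (27 mm solid at either end). Origin: centre of its underside. x axis points from the tail (x = -55 mm) to the cutting edge (x = +55 mm), z up. At the start it lies wholly on the bench stone, tail towards the tool case.
- iron_edge (a point): middle of the iron's cutting edge (bevelled on top), at its underside, axes as the iron's. The stone drags on it (friction about 0.5): a finger pressing on its solid front part carries it along from about 8 N, and slips over it below that. Steel and stone are rigid: half a millimetre of pressing makes over 10 N.
- iron_tail (a point): middle of the iron's tail end (rounded corners), at its underside, axes as the iron's
- bench_stone: dark grey bench stone in a wooden holder on rubber feet, fixed, 125 (x) x 64 (y) mm, top 55 mm above its origin (under the feet, 0 to 6 mm below the worktop's height). Its x axis points to the robot's right, away from the end face the iron leaves by (x = -62.5 mm, facing the tool case); that end stands a little higher (2 to 3 degrees, to drain oil). Beyond it all is open down to the worktop.
- stone_end (a point): middle of the stone's top edge at the end facing the tool case (axes as the stone's)
- setting_board: wooden setting board, fixed, beside the stone (either side), origin on the worktop, x axis to the robot's right, to its stop. Base 120 x 70 x 12 mm; on it a bed 50 mm wide, top at z = 45 mm, from x = -38 mm to the stop face at x = +30 mm; dark stop strip 12 mm higher. Two upright steel studs, 7 mm across, round tops, 12 mm above the bed, on the middle line at x = -9 and -30 mm.
- stop (a point): middle of the stop's face at the height of the bed (axes as the board's): iron_edge comes here when the iron is home. The studs enter the slot while the cutting edge is 0 to 8 mm short of it. Home, the iron's tail overhangs the bed by 42 mm towards the tool case, with room for fingers there above the 12 mm base.
- masking_tape: bystander: roll of masking tape, 104 mm across, 25 mm high, nearer the robot
- screw_box: bystander: card tray of screws, 65 x 90 x 35 mm, nearer the robot
- tape_measure: bystander: yellow tape measure, 80 x 38 x 66 mm, at the far right corner
- spray_can: bystander: spray can with green cap, 67 mm across, 225 mm high, left of the tool case
- chisel: bystander: wood chisel with beech handle, 247 mm long, left of the tool case
- mug: bystander: white mug, 93 mm high, left of the tool case

How it is judged:
By the outcome, as a careful person would: the job done as asked, in the order asked, and still so for the second after the job is handed in, with the robot touching nothing.
It also fails if it takes over 69 s, if anything falls off the work surface, if the arm or the gripper's body presses on something with over 40 N, if the wrist force passes 120 N, or if a joint passes its speed limit or range.

## Working session

There is one attempt and no reset: what is moved stays moved. The work goes in short steps, each a Python script; the robot and the scene stay as the last script left them, time stands still between calls to the robot, and variables do not carry over. Pictures are saved under pics/ and viewed, at most 10 in all, crops included, and the job is handed in when it is done.

```bash
mkdir -p pics; ls; python3 - <<'E'
from rig import *
import cv2, numpy as np
for n in ["scene","side","wrist"]:
    p,d=camera(n); cv2.imwrite(f"pics/{n}0.png",p[:,:,::-1]); np.save(f"pics/{n}0.npy",d)
    print(n,camera_params(n), (d>0).mean())
s=sense();print(s["time_s"],s["position"],s["tcp_rot"],s["wrist_force"])
E
```

```text
pics
scene {'K': array([[484.20073967,   0.        , 318.3971935 ],
       [  0.        , 484.20073967, 244.73951453],
       [  0.        ,   0.        ,   1.        ]]), 'position': array([-0.01666628,  0.63229468,  0.77171425]), 'rotation': array([[-0.8574112 , -0.29564129,  0.42123895],
       [-0.51453346,  0.50847545, -0.69044046],
       [-0.01006696, -0.80873293, -0.58808988]])} 0.9956510416666666
side {'K': array([[448.15772729,   0.        , 322.35366955],
       [  0.        , 448.15772729, 238.87550919],
       [  0.        ,   0.        ,   1.        ]]), 'position': array([ 0.48995392, -1.02483376,  0.54382431]), 'rotation': array([[ 0.99980825,  0.00141723, -0.01953075],
       [ 0.01772138, -0.48982589,  0.87164015],
       [-0.00833135, -0.87181913, -0.48975708]])} 0.9959928385416666
wrist {'K': array([[371.64829954,   0.        , 324.18149841],
       [  0.        , 371.64829954, 237.39479314],
       [  0.        ,   0.        ,   1.        ]]), 'tool_from_camera': array([[ 7.88462664e-04, -9.65340646e-01, -2.60991982e-01,
         6.48823151e-02],
       [ 9.99999663e-01,  8.20628296e-04, -1.42665322e-05,
        -3.24447660e-04],
       [ 2.27949469e-04, -2.60991883e-01,  9.65340968e-01,
        -1.17802542e-01],
       [ 0.00000000e+00,  0.00000000e+00,  0.00000000e+00,
         1.00000000e+00]])} 0.9766080729166666
0.15 [ 0.17137927 -0.65248287  0.25551432] [[ 9.67199256e-01  2.54018600e-01 -3.86732547e-04]
 [ 2.54018894e-01 -9.67198233e-01  1.40714925e-03]
 [-1.66049549e-05 -1.45923108e-03 -9.99998935e-01]] [-0.84112198 -0.04085038 -0.10198274]
```

View pics/scene0.png

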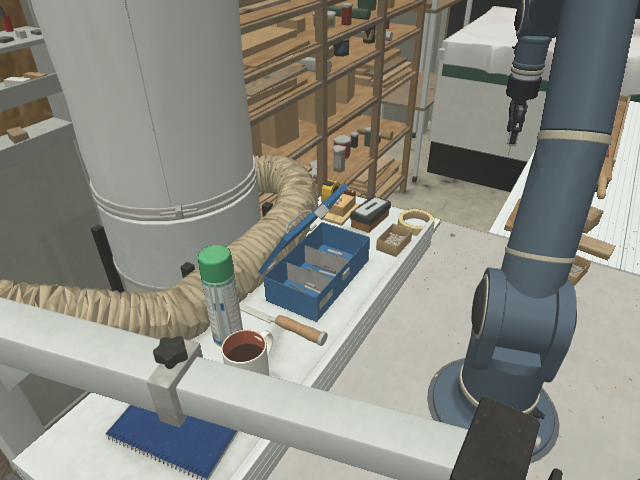

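View pics/side0.png

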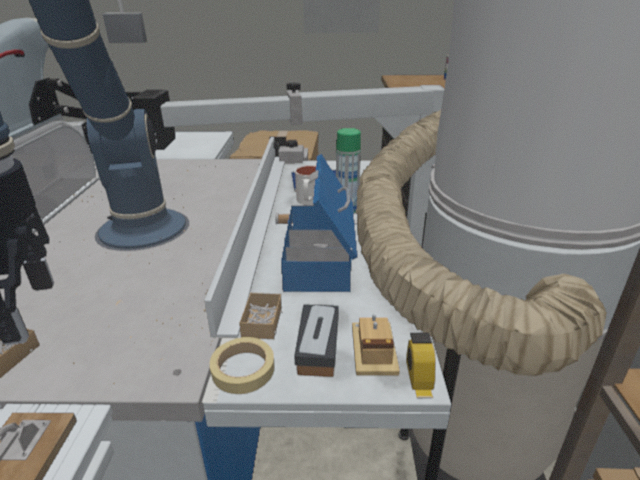

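Scene view: blue case at (315,270), stone at (370,212) beyond it. Side view: the stone with the iron is at (318,338), the board with studs at (375,345), tape roll (242,363), screw box (262,315), tape measure (421,362), and the hose overhangs on the far side.

```bash
cat > h.py <<'E'
from rig import *
import cv2, numpy as np
np.set_printoptions(precision=4,suppress=True)
def cloud(n,d):
    P=camera_params(n);K=P["K"];v,u=np.mgrid[0:480,0:640]
    c=np.stack([(u-K[0,2])/K[0,0]*d,(v-K[1,2])/K[1,1]*d,d],-1)
    return c@P["rotation"].T+P["position"]
def wray(uv,s):
    "wrist rays in world: origin, unit directions"
    P=camera_params("wrist");K=P["K"];T=P["tool_from_camera"]
    q=(np.atleast_2d(uv).astype(float)-K[:2,2])/K[0,0]; r=np.linalg.norm(q,axis=1,keepdims=True)+1e-12
    d=np.hstack([q/r*np.sin(r),np.cos(r)])
    R=np.array(s["tcp_rot"]); return np.array(s["position"])+R@T[:3,3], d@T[:3,:3].T@R.T
def onz(uv,s,z):
    o,d=wray(uv,s); return o+d*((z-o[2])/d[:,2:3])
def wpix(p,s):
    P=camera_params("wrist");K=P["K"];T=P["tool_from_camera"];R=np.array(s["tcp_rot"])
    c=((np.atleast_2d(p)-s["position"])@R-T[:3,3])@T[:3,:3]
    n=np.linalg.norm(c[:,:2],axis=1,keepdims=True); a=np.arctan2(n,c[:,2:3])
    return K[:2,2]+K[0,0]*a*c[:,:2]/n
E
python3 - <<'E'
from h import *
d=np.load("pics/side0.npy"); p=cv2.imread("pics/side0.png"); c=cloud("side",d)
for n,uv in dict(bench1=(300,395),bench2=(345,300),irontail=(324,310),ironedge=(316,355),stonemid=(332,360),fence=(217,318),boardbed=(370,340),boardbase=(375,370),stop=(375,358),tapem=(421,345),box=(262,305),tape=(235,350),case=(315,265),lid=(322,165),hose=(400,270),hose2=(470,330)).items(): print(n,c[uv[1],uv[0]],p[uv[1],uv[0]])
E
python3 -c "
import cv2;p=cv2.imread('pics/side0.png')[280:420,190:450];cv2.imwrite('pics/crop.png',cv2.resize(p,None,fx=3,fy=3,interpolation=cv2.INTER_CUBIC))"
```

```text
bench1 [ 0.4428 -0.5462  0.0016] [193 190 186]
bench2 [ 0.5177 -0.3071  0.0013] [194 192 187]
irontail [ 0.4778 -0.4059  0.0542] [181 178 172]
ironedge [ 0.4669 -0.5099  0.0489] [86 82 82]
stonemid [ 0.4916 -0.5117  0.0404] [54 51 50]
fence [ 0.2865 -0.4     0.0304] [124 124 120]
boardbed [ 0.5516 -0.4851  0.0576] [ 57 105 139]
boardbase [ 0.5599 -0.5051  0.0131] [114 151 167]
stop [ 0.5605 -0.4909  0.025 ] [ 78 104 122]
tapem [ 0.6286 -0.5007  0.0621] [ 73 165 186]
box [ 0.3563 -0.3328  0.0079] [ 76  91 105]
tape [ 0.3279 -0.4596  0.0107] [ 78  98 110]
case [ 0.4583 -0.2806  0.0666] [105  76  47]
lid [ 0.4697 -0.0862  0.2028] [129  93  59]
hose [ 0.6125 -0.3547  0.104 ] [130 150 162]
hose2 [ 0.7061 -0.4827  0.077 ] [ 88 102 111]
```

View pics/crop.png

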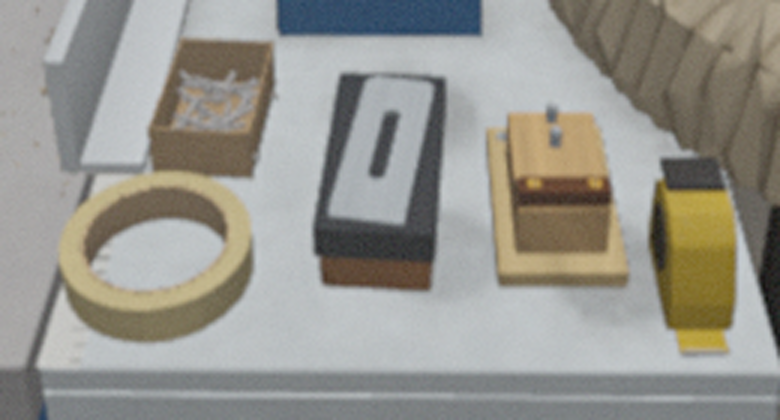

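Crop: iron on the stone yawed a few degrees, slot visible, tail just at the stone's far end; board to its right with both studs and brass dots at the stop. Now moving in for a closer look.

```bash
python3 - <<'E'
from h import *
R=np.array([[0,-1,0],[-1,0,0],[0,0,-1.]])
print(inverse_kinematics([0.51,-0.40,0.2],R))
movep([0.51,-0.40,0.2],R)
s=sense(); p,d=camera("wrist")
print(s["time_s"],s["joint_pos"],s["position"],s["wrist_force"])
cv2.imwrite("pics/w1.png",p[:,:,::-1]); np.save("pics/w1.npy",d)
import pickle; pickle.dump(s,open("pics/w1.pkl","wb"))
E
```

```text
[ 0.4524  0.4766  0.206   1.6723 -0.1115  1.0042 -2.4455]
2.1833 [ 0.4532  0.4765  0.2067  1.6722 -0.1113  1.0041 -2.4452] [ 0.5095 -0.4008  0.2001] [-0.2852  0.4068 -0.8337]
```

View pics/w1.png

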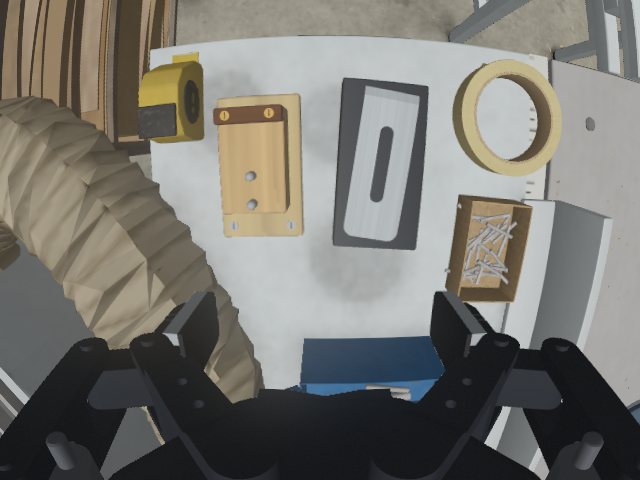

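The wrist view shows the stone (hull 333–428, 78–249) with the iron (343–420, 86–243), slot at (382,165); board bed (218–290, 105–213) with studs at (251,176) and (252,204), stop strip at y≈115; hose lies left of about column 215 near row 270.

```bash
cat > meas.py <<'E'
from h import *
def wcloud(d,s):
    v,u=np.mgrid[0:480,0:640]; uv=np.stack([u,v],-1).reshape(-1,2)
    o,dr=wray(uv,s); zc=np.array(s["tcp_rot"])@camera_params("wrist")["tool_from_camera"][:3,2]
    return (o+dr*(d.reshape(-1,1)/(dr@zc)[:,None])).reshape(480,640,3)
def onplane(uv,s,n,c):  # n.p=c
    o,d=wray(uv,s); return o+d*((c-o@n)/(d@n))[:,None]
def quad(pts):
    return cv2.boxPoints(cv2.minAreaRect(pts.astype(np.float32)))
def big(m):
    n,l,st,_=cv2.connectedComponentsWithStats(m.astype(np.uint8)); k=1+np.argmax(st[1:,4]); return l==k
E
python3 - <<'E'
from meas import *; import pickle
s=pickle.load(open("pics/w1.pkl","rb")); d=np.load("pics/w1.npy"); p=cv2.imread("pics/w1.png")
C=wcloud(d,s); roi=np.zeros((480,640),bool); roi[70:258,325:435]=1
g=p.max(2); dark=big((g<100)&roi)
h=cv2.convexHull(np.argwhere(dark)[:,::-1].astype(np.int32)); M=np.zeros((480,640),np.uint8); cv2.fillPoly(M,[h],1)
iron=big((g>130)&(cv2.erode(M,np.ones((5,5)))>0))
de=cv2.erode((dark).astype(np.uint8),np.ones((5,5)))>0; ie=cv2.erode(iron.astype(np.uint8),np.ones((5,5)))>0
def fit(P):
    A=np.c_[P[:,:2],np.ones(len(P))]
    for _ in range(3):
        x=np.linalg.lstsq(A,P[:,2],rcond=None)[0]; r=P[:,2]-A@x; k=abs(r)<2.5*r.std(); A,P=A[k],P[k]
    return x,r.std()
# only dark pixels not shadows at side faces
for nm,m in (("stone",de),("iron",ie)):
    x,r=fit(C[m]); print(nm,"plane slopes",x,"res",r,"mean",C[m].mean(0), "deg y",np.degrees(np.arctan(x[1])))
bench=C[250:275,340:420].reshape(-1,3); print("bench",np.median(bench,0))
# stone top plane assume slope 2.5deg up to +y
for nm,m in (("stone",M>0),("iron",iron)):
    x,_=fit(C[de if nm=="stone" else ie]); n=np.array([-x[0],-x[1],1]); 
    cnt=np.argwhere(cv2.dilate(m.astype(np.uint8),np.ones((3,3)))-m.astype(np.uint8)>0)[:,::-1]
    P=onplane(cnt,s,n,x[2]); q=cv2.minAreaRect(P[:,:2].astype(np.float32)); print(nm,q,cv2.boxPoints(q).round(4).tolist())
# board
hsv=cv2.cvtColor(p,cv2.COLOR_BGR2HSV)
print("bed depth",np.median(C[140:160,230:240].reshape(-1,3),0),"stop top",np.median(C[112:118,235:255].reshape(-1,3),0),"base",np.median(C[218:232,240:280].reshape(-1,3),0))
for uv in [(251,176),(252,204)]: print("stud top",onz(uv,s,.057),C[uv[1],uv[0]])
hz=C.reshape(-1,3); k=(hz[:,0]>.5)&(hz[:,0]<.75)&(hz[:,1]>-.5)&(hz[:,1]<-.25)&(hz[:,2]>.07)&(hz[:,2]<.2)
H=hz[k]; 
for y in np.arange(-.5,-.25,.03):
    a=H[(H[:,1]>=y)&(H[:,1]<y+.03)&(H[:,0]>.59)]
    if len(a): i=a[:,0].argmin(); print("hose y",y,"min x pt",a[i],"zmax for x<.66",a[a[:,0]<.66][:,2].max() if (a[:,0]<.66).any() else None)
E
```

```text
stone plane slopes [0.0017 0.0448 0.069 ] res 0.0006729233858769028 mean [ 0.4701 -0.4503  0.0509] deg y 2.5630183072031283
iron plane slopes [0.003  0.0468 0.0723] res 0.000698633084885399 mean [ 0.4677 -0.4497  0.0536] deg y 2.678953680588837
bench [ 0.458  -0.3576  0.0002]
stone ((0.46735435724258423, -0.44901901483535767), (0.12592267990112305, 0.06624112278223038), 86.50827026367188) [[0.43050000071525574, -0.5098000168800354], [0.4966000020503998, -0.5138999819755554], [0.5041999816894531, -0.3882000148296356], [0.43810001015663147, -0.38420000672340393]]
iron ((0.46731728315353394, -0.4492012560367584), (0.11139984428882599, 0.0422448068857193), 81.14212799072266) [[0.43790000677108765, -0.5009999871253967], [0.4796000123023987, -0.5074999928474426], [0.4968000054359436, -0.39739999175071716], [0.45500001311302185, -0.39089998602867126]]
bed depth [ 0.5748 -0.4605  0.0452] stop top [ 0.5641 -0.4854  0.0573] base [ 0.5634 -0.3957  0.0122]
stud top [[ 0.5604 -0.4414  0.057 ]] [ 0.5605 -0.4413  0.0564]
stud top [[ 0.5603 -0.4211  0.057 ]] [ 0.5604 -0.4211  0.0569]
hose y -0.5 min x pt [ 0.6792 -0.4712  0.0758] zmax for x<.66 None
hose y -0.47 min x pt [ 0.6467 -0.4404  0.0717] zmax for x<.66 0.08562762632055196
hose y -0.43999999999999995 min x pt [ 0.6261 -0.4226  0.0705] zmax for x<.66 0.10784780636008226
hose y -0.4099999999999999 min x pt [ 0.6071 -0.3811  0.0704] zmax for x<.66 0.11849038295311595
hose y -0.3799999999999999 min x pt [ 0.5927 -0.3607  0.0702] zmax for x<.66 0.12035016863585896
hose y -0.34999999999999987 min x pt [ 0.5902 -0.34    0.0703] zmax for x<.66 0.11922019103553941
hose y -0.31999999999999984 min x pt [ 0.59   -0.2963  0.0989] zmax for x<.66 0.10237503977732573
hose y -0.2899999999999998 min x pt [ 0.5901 -0.2898  0.0929] zmax for x<.66 0.11142518134722318
hose y -0.2599999999999998 min x pt [ 0.6576 -0.2507  0.0987] zmax for x<.66 0.09874953899709493
```

```bash
python3 -c "
import cv2;p=cv2.imread('pics/w1.png')[70:260,200:440];cv2.imwrite('pics/c2.png',cv2.resize(p,None,fx=3,fy=3,interpolation=cv2.INTER_CUBIC))"
```

```text
(no output)
```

View pics/c2.png

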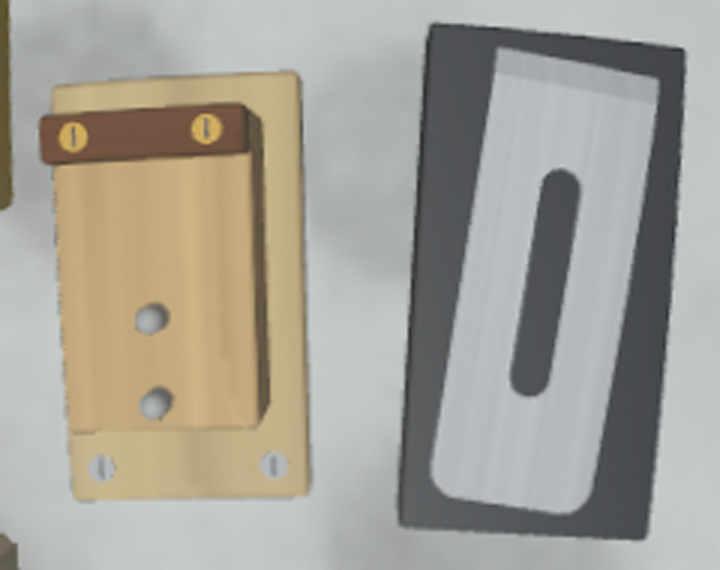

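Crop confirms the masks: the iron's bevel is on the -y end, about 6 mm wide, with rounded tail corners near the stone end. Measurements agree with the given sizes (stone 126x66, iron 111x42, stud spacing 20 mm, bed 45 mm). Next I press and slide.

```bash
cat > slide.py <<'E'
from h import *
def att(edge_dir, slope=(0,0)):
    "tool x along edge_dir on plane with given slopes, z into plane"
    z=-np.array([-slope[0],-slope[1],1.]); z/=np.linalg.norm(z)
    x=np.array([edge_dir[0],edge_dir[1],0.]); x-=z*(x@z); x/=np.linalg.norm(x)
    return np.c_[x,np.cross(z,x),z]
E
python3 - <<'E'
from slide import *
S=np.array([.0022,.0458]); e=np.array([-.1535,-.988]); e/=np.linalg.norm(e)
R=att(e,S); c=np.array([.4673,-.4492])+.0385*e; tip=np.array([*c,.0509])
n=-R[:,2]
g=lambda h: tip+n*(.025+h)
print(inverse_kinematics(g(.04),R), inverse_kinematics(g(.0)-R[:,0]*.045,R))
movep(g(.04),R); command_gripper(0,20)
s=sense(); print(s["time_s"],s["finger_gap"],s["wrist_force"])
move_l(g(.006),feed=.1); sleep(.3); f0=sense()["wrist_force"]; print(f0)
hit=move_l(g(-.004),feed=.008,until_force=5); sleep(.3)
s=sense(); print(hit,s["time_s"],(s["position"]-g(0))@n*1000,s["wrist_force"]-f0)
E
python3 - <<'E'
from h import *
c=cloud("side",np.load("pics/side0.npy")).reshape(-1,3)
for y in np.arange(-.46,-.28,.02):
    a=c[(abs(c[:,1]-y)<.01)&(c[:,0]>.57)&(c[:,0]<.75)]
    print(round(y,2),[ (z, round(a[abs(a[:,2]-z)<.01][:,0].min(),3)) for z in (.06,.08,.1,.12,.14,.18) if (abs(a[:,2]-z)<.01).any()])
E
```

```text
[ 0.6141  0.6201  0.2254  1.6514 -0.2057  0.924  -2.3676] [ 0.5665  0.627   0.203   1.7448 -0.2114  0.8201 -2.4148]
3.5917 -0.00013809412567879719 [-0.0441 -0.8045  0.2937]
[-0.2254 -0.6363 -1.844 ]
True 5.475 -0.018498144602016715 [0.2687 1.3713 7.9417]
-0.46 [(0.06, np.float64(0.654)), (0.08, np.float64(0.66)), (0.1, np.float64(0.666)), (0.12, np.float64(0.706))]
-0.44 [(0.06, np.float64(0.638)), (0.08, np.float64(0.64)), (0.1, np.float64(0.645)), (0.12, np.float64(0.671))]
-0.42 [(0.06, np.float64(0.624)), (0.08, np.float64(0.628)), (0.1, np.float64(0.636)), (0.12, np.float64(0.664))]
-0.4 [(0.06, np.float64(0.61)), (0.08, np.float64(0.618)), (0.1, np.float64(0.623)), (0.12, np.float64(0.643))]
-0.38 [(0.06, np.float64(0.6)), (0.08, np.float64(0.607)), (0.1, np.float64(0.613)), (0.12, np.float64(0.638))]
-0.36 [(0.06, np.float64(0.59)), (0.08, np.float64(0.594)), (0.1, np.float64(0.601)), (0.12, np.float64(0.627))]
-0.34 [(0.06, np.float64(0.584)), (0.08, np.float64(0.587)), (0.1, np.float64(0.593)), (0.12, np.float64(0.617))]
-0.32 [(0.06, np.float64(0.582)), (0.08, np.float64(0.583)), (0.1, np.float64(0.587)), (0.12, np.float64(0.611))]
-0.3 [(0.06, np.float64(0.571)), (0.08, np.float64(0.573)), (0.1, np.float64(0.585)), (0.12, np.float64(0.607)), (0.14, np.float64(0.741)), (0.18, np.float64(0.742))]
```

```bash
python3 - <<'E'
from slide import *
S=np.array([.0022,.0458]); e=np.array([-.1535,-.988]); e/=np.linalg.norm(e)
R=att(e,S); c=np.array([.4673,-.4492])+.0385*e; tip=np.array([*c,.0509]); n=-R[:,2]
f0=np.array([-.2,-.6,-1.0])
s=sense(); h=(s["position"]-tip)@n-.025; x=0
g=lambda: tip-R[:,0]*x+n*(.025+h)
def F():
    sleep(.05); return np.mean([(sense()["wrist_force"]-f0)@n for _ in range(3)])
def servo(t,k=25e3):
    global h
    for _ in range(4):
        f=F()
        if abs(f-t)<2.5: break
        h+=np.clip((f-t)/k,-2e-4,2e-4); move_l(g(),feed=.005)
    return f
print("press",servo(13),h*1000)
p0=sense()["position"]
for i in range(9):
    x+=.005; move_l(g(),feed=.02); f=F(); 
    print(i,round(f,1),sense()["wrist_force"]-f0,round(h*1000,2))
    if f>20 or f<9 or abs(f-13)>3: f=servo(13)
s=sense(); print(s["time_s"],(s["position"]-p0))
h+=.03; move_l(g(),feed=.1)
q=s["position"]
movep([.49,-.40,.2],att((-.06,-.998)))
s=sense(); p,d=camera("wrist"); cv2.imwrite("pics/w2.png",p[:,:,::-1]); np.save("pics/w2.npy",d)
import pickle; pickle.dump(s,open("pics/w2.pkl","wb")); print(s["time_s"])
E
```

```text
press 8.000110799385837 -0.8184937126265832
0 7.3 [-0.9008 -2.0569  7.1721] -0.82
1 7.8 [-0.4861 -2.588   7.7282] -1.51
2 10.2 [-0.8148 -3.5877 10.0336] -2.04
3 9.5 [-1.0598 -3.9162  9.3747] -2.04
4 10.2 [-2.087  -4.5708 10.0065] -2.18
5 10.7 [-0.8496 -4.5482 10.4886] -2.18
6 10.2 [ 0.3332 -4.7574  9.9868] -2.18
7 11.2 [-0.9583 -4.1834 11.0679] -2.18
8 11.4 [-1.0284 -2.6958 11.3136] -2.18
13.55 [0.0074 0.0411 0.0019]
14.5083
```

View pics/w2.png

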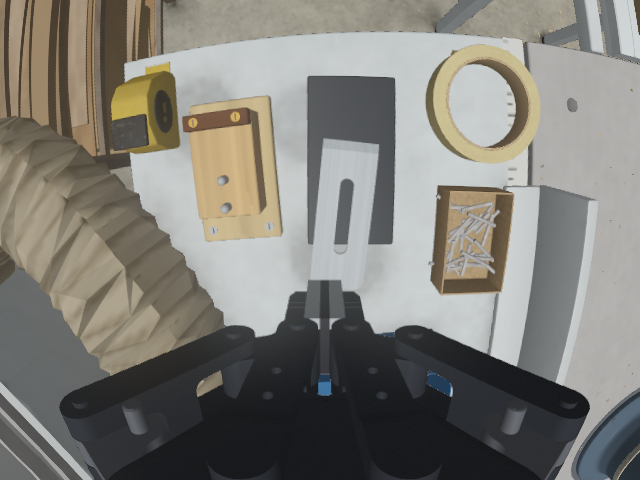

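Wrist view: iron slid out with its front edge at (324–378, 139–144), overhanging the stone end (row 243); the tail is partly under the gripper.

```bash
python3 - <<'E'
from meas import *; import pickle
s=pickle.load(open("pics/w2.pkl","rb")); p=cv2.imread("pics/w2.png"); g=p.max(2)
n=np.array([-.0022,-.0458,1]); ct=.0509-.0022*.4614+.0458*.4872
L,Rr,st=[],[],[]
for v in range(150,236,2):
    row=np.where(g[v,300:400]>120)[0]+300; row=row[(row>309)&(row<393)]
    L.append((row.min()-.5,v)); Rr.append((row.max()+.5,v))
lines=[]
for P in (L,Rr):
    W=onplane(np.array(P),s,n,ct); vx,vy,x0,y0=cv2.fitLine(W[:,:2].astype(np.float32),cv2.DIST_HUBER,0,.01,.01).ravel()
    d=np.array([vx,vy])*np.sign(vy); lines.append((np.array([x0,y0]),d)); print(d,W[0],W[-1])
t=(lines[0][1]+lines[1][1]);t/=np.linalg.norm(t); nn=np.array([t[1],-t[0]])
print("width",(lines[0][0]-lines[1][0])@nn)
mid=(lines[0][0]+lines[1][0])/2
E=[(351,next(v for v in range(120,170) if g[v,351]>110)-.5)]
ed=onplane(np.array(E),s,n,ct)[0]; print(E,ed)
em=mid+t*((ed[:2]-mid)@t); print("edge mid",em,"tail",em+t*.11,"dir",t)
col=g[225:260,385]; print("stone end px",[i+225 for i in range(34) if col[i]<80 and col[i+1]>=80], col)
print(onplane(np.array([(388,243.)]),s,n,ct-.003))
E
```

```text
[0.1602 0.9871] [ 0.4877 -0.4572  0.0523] [ 0.4971 -0.3968  0.0551]
[0.1523 0.9883] [ 0.4471 -0.4553  0.0523] [ 0.4561 -0.3944  0.0551]
width 0.040818255
[(351, 140.5)] [ 0.4664 -0.4629  0.052 ]
edge mid [ 0.4662 -0.4628] tail [ 0.4834 -0.3542] dir [0.1562 0.9877]
stone end px [] [ 90  90  90  90  91  90  90  90  91  91  91  91  91  91  92  91  90  92
  90 158 194 192 191 190 189 188 188 187 186 186 187 187 188 189 189]
[[ 0.4419 -0.386   0.0525]]
```

```bash
python3 - <<'E'
from meas import *; import pickle
for k in (1,2):
    s=pickle.load(open(f"pics/w{k}.pkl","rb")); d=np.load(f"pics/w{k}.npy"); C=wcloud(d,s)
    T=((C-s["position"])@np.array(s["tcp_rot"])).reshape(-1,3); T=T[(d.ravel()>0)&(T[:,2]<.035)&(abs(T[:,1])<.12)&(T[:,0]<.04)&(T[:,0]>-.06)]
    for z in np.arange(-.11,.03,.01):
        a=T[(T[:,2]>=z)&(T[:,2]<z+.01)]
        if len(a): print(k,round(z,2),"y",a[:,1].min(),a[:,1].max(),"x max",a[:,0].max())
E
```

```text
1 -0.09 y -0.06830337031372449 0.06808630169566694 x max 0.013215066286643139
1 -0.08 y -0.07019245340406428 0.07198478202757128 x max 0.021370584651305268
1 -0.07 y -0.07131716291265984 0.0741326385689975 x max 0.020527754630451606
1 -0.06 y -0.07239644201061506 0.07443158608758163 x max 0.018353239158460023
1 -0.05 y -0.07342351778607172 0.0755679703029854 x max 0.01788320218073446
1 -0.04 y -0.07357065073793624 0.07571884288328454 x max 0.014341152391991279
1 -0.03 y -0.0596384123800471 0.05581599294751827 x max 0.012880505927761394
1 -0.02 y -0.05548693337058429 0.057890894893268215 x max 0.012037753501957993
1 -0.01 y -0.05560071545213721 0.05735460840412742 x max 0.011983097434664868
1 -0.0 y -0.05527250184640134 0.05757174875733072 x max 0.011761776552196592
1 0.01 y -0.04204719242026198 0.04434471923406976 x max 0.00883974515783466
2 -0.09 y -0.03888107215955933 0.04129530034323472 x max 0.012880941927109897
2 -0.08 y -0.05387246429768951 0.0573022395903101 x max 0.021192622380877803
2 -0.07 y -0.06103183421736352 0.06343506943533685 x max 0.020364884541976543
2 -0.06 y -0.0596318842711317 0.062152317530553676 x max 0.018603815837641348
2 -0.05 y -0.05148409859593089 0.05427501869816222 x max 0.018134432674853457
2 -0.04 y -0.04380919697448397 0.045702071106997526 x max 0.016506825859864585
2 -0.03 y -0.03608924174490578 0.03852795669784102 x max 0.014474891942279532
2 -0.02 y -0.02732570235641005 0.02863083278626373 x max 0.014031601446565579
2 -0.01 y -0.01254148839740263 0.014585978670741205 x max 0.0118207414884675
2 -0.0 y -0.012695715688604727 0.014549426330721765 x max 0.01170575749164751
2 0.01 y -0.01243939602844108 0.014636049336240188 x max 0.011614170415208333
2 0.02 y -0.005441140308547064 0.007411529533676881 x max 0.010980724720344549
```

```bash
cat >> slide.py <<'E'
TH=np.radians(35)
def tilt(R,th=TH):
    x,y,z=R.T; return np.c_[np.cos(th)*x+np.sin(th)*z, y, np.cos(th)*z-np.sin(th)*x]
E
python3 - <<'E'
from meas import *; from slide import *; import pickle
s=pickle.load(open("pics/w1.pkl","rb"))
q=np.array([(52,88),(298,72),(308,497),(75,498)])/3+[200,70]-.3
P=onz(q,s,.012)[:,:2]; print(P); print("sizes",np.linalg.norm(P[0]-P[1]),np.linalg.norm(P[1]-P[2]),"long dir",(P[1]-P[2])/np.linalg.norm(P[1]-P[2]),(P[0]-P[3])/np.linalg.norm(P[0]-P[3]),"centre",P.mean(0))
S=np.array([.0022,.0458]); e=np.array([-.1562,-.9877]); R=tilt(att(e,S)); 
G=np.array([.4807,-.3710,.0547]); T=G-R[:,2]*.0155
for h in (.08,0): print(inverse_kinematics(T-R[:,2]*h,R))
R2=tilt(att((0,-1))); G2=np.array([.5604,-.387,.0465])
print(inverse_kinematics(G2-R2[:,2]*.0155,R2),inverse_kinematics(G2-R2[:,2]*.0155+[0,0,.06],R2))
# stop front top edge / bed near edge / studs, relative to yaw
w=onz(np.array([(43,163),(250,152),(70,431),(257,428)])/3+[200,70]-.3,s,.057); print(w)
print(onz(np.array([(70,431),(257,428)])/3+[200,70]-.3,s,.045))
E
```

```text
[[ 0.5974 -0.5033]
 [ 0.5286 -0.5047]
 [ 0.5269 -0.3859]
 [ 0.5951 -0.3857]]
sizes 0.06872998985304483 0.118798745314498 long dir [ 0.0149 -0.9999] [ 0.0196 -0.9998] centre [ 0.562  -0.4449]
[ 0.8084  0.7539  0.1042  1.4912 -0.5402  1.4187 -2.1709]
[ 0.7783  0.7859  0.0667  1.6044 -0.5682  1.2654 -2.1456]
[ 0.6884  0.8884  0.0701  1.3787 -0.5024  1.3547 -2.166 ] [ 0.6823  0.8215  0.081   1.3599 -0.497   1.4333 -2.2017]
[[ 0.5867 -0.4799  0.057 ]
 [ 0.5369 -0.4804  0.057 ]
 [ 0.5825 -0.4145  0.057 ]
 [ 0.5362 -0.4149  0.057 ]]
[[ 0.5859 -0.4121  0.045 ]
 [ 0.5374 -0.4125  0.045 ]]
```

```bash
python3 - <<'E'
from slide import *; import pickle
S=np.array([.0022,.0458]); e=np.array([-.1562,-.9877]); R=tilt(att(e,S)); 
G=np.array([.4807,-.3710,.0547]); T=G-R[:,2]*.0155
movep(T-R[:,2]*.08,R); command_gripper(.06,50)
f0=sense()["wrist_force"]
hit=move_l(T,feed=.08,until_force=8); s=sense(); print(hit,s["time_s"],s["position"]-T,s["wrist_force"]-f0)
if not hit:
    command_gripper(.03,50); s=sense(); print(s["time_s"],s["finger_gap"],s["gripper_force"],s["wrist_force"]-f0)
    move_l(T+[0,0,.05],feed=.06); s=sense(); print(s["time_s"],s["finger_gap"],s["wrist_force"]-f0)
    b=np.array([.011,-1]); R2=tilt(att(b)); b/=np.linalg.norm(b)
    stop=np.array([.5608,-.4804,.045]); 
    ed=stop-[*(b*.005),0]; G2=ed-[*(b*.093),0]+[0,0,.0015]
    T2=G2-R2[:,2]*.0155
    move_l(T2+[0,0,.05],R2,feed=.08); sleep(.2)
    s=sense(); p,d=camera("wrist"); cv2.imwrite("pics/w3.png",p[:,:,::-1]); np.save("pics/w3.npy",d); pickle.dump(s,open("pics/w3.pkl","wb"))
    p,d=camera("side"); cv2.imwrite("pics/s3.png",p[:,:,::-1]); 
    print(s["time_s"],s["finger_gap"],s["wrist_force"]-f0,s["position"]-T2)
E
python3 -c "
import cv2,numpy as np;a=cv2.imread('pics/w3.png');b=cv2.imread('pics/s3.png')[250:410,230:450];b=cv2.resize(b,None,fx=2,fy=2);a=a[:,100:460];c=np.zeros((480,800,3),np.uint8);c[:,:360]=a;c[:320,360:800]=b;cv2.imwrite('pics/m3.png',c)"
```

```text
False 16.8167 [ 0.0001 -0.0007  0.0004] [ 0.8769 -0.5232  0.3557]
17.1417 0.03800805770430586 49.790434911847115 [-0.4306 -1.7407  2.8726]
18.125 0.03790932283707597 [ 0.7115 -0.0487 -0.7342]
19.4917 0.03827279728883654 [ 0.5862  0.4529 -0.4173] [-0.0005 -0.0003  0.0502]
```

View pics/m3.png

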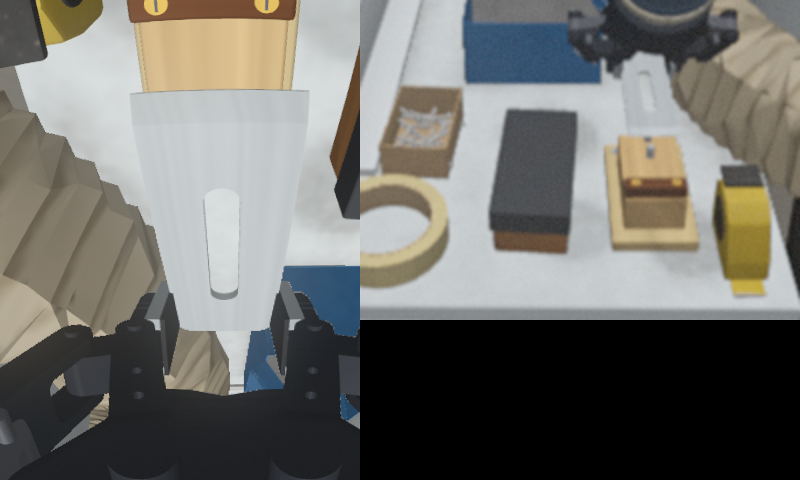

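Iron is held by its long sides; wrist view (offset 100) shows the front edge (231–409, 93), slot (304–340, 190–297), tail at row 330; the side view shows it above and behind the board with fingers clear of the hose.

```bash
python3 - <<'E'
from meas import *; import pickle
s=pickle.load(open("pics/w3.pkl","rb")); d=np.load("pics/w3.npy"); p=cv2.imread("pics/w3.png"); C=wcloud(d,s)
m=np.zeros((480,640),np.uint8); cv2.fillPoly(m,[np.array([(240,105),(400,105),(375,280),(270,280)])],1); m[180:300,298:346]=0
P=C[m>0]; A=np.c_[P[:,:2],np.ones(len(P))]
x=np.linalg.lstsq(A,P[:,2],rcond=None)[0]; r=P[:,2]-A@x; print("slopes",x,r.std(),"z at edge/tail",x@[.5607,-.475,1],x@[.5607,-.375,1])
n=np.array([-x[0],-x[1],1])
hsv=cv2.cvtColor(p,cv2.COLOR_BGR2HSV); iron=(hsv[...,1]<35)&(hsv[...,2]>150)
# front edge row per column, side edges per row
fe=[(u,next(v for v in range(85,110) if iron[v,u])-.5) for u in range(245,385,5)]
L=[(u0-.5,v) for v in range(120,200,4) for u0 in [np.where(iron[v,200:300]&(abs(C[v,200:300]@n-x[2])<.006))[0].min()+200]]
Rr=[(u0+.5,v) for v in range(120,200,4) for u0 in [np.where(iron[v,350:430]&(abs(C[v,350:430]@n-x[2])<.006))[0].max()+350]]
SL=[]; 
def ln(Q,zo=0):
    W=onplane(np.array(Q),s,n,x[2]+zo); v=cv2.fitLine(W[:,:2].astype(np.float32),cv2.DIST_HUBER,0,.01,.01).ravel(); return W,v[:2]*(1 if abs(v[0])>.5 else -np.sign(v[1])),v[2:]
for nm,Q,zo in (("edge(bottom)",fe,-.003),("L",L,0),("R",Rr,0)):
    W,dr,pt=ln(Q,zo); print(nm,dr,pt,W[0],W[-1])
W,dl,a=ln(L); W,dR,b=ln(Rr); t=dl+dR; t/=np.linalg.norm(t); nn=np.array([-t[1],t[0]])
print("width",(b-a)@nn,"axis",t,"axis pt at y=-.45:",[(a+dl*((-.45-a[1])/dl[1]))[0],(b+dR*((-.45-b[1])/dR[1]))[0]])
# board stop in the same view: stop front-top edge, bed line
for uv in [(235,17),(390,14)]: print("stop",uv,onz(uv,s,.057),C[uv[1],uv[0]])
for uv,n2 in [((235,60),'bedL'),((396,60),'bedR')]: print(n2,onz(uv,s,.045))
hv=p[60,225:410].astype(int); print(hv.tolist()[:20],hv.tolist()[-30:])
E
```

```text
slopes [-0.0038 -0.0314  0.0851] 0.00397570312967559 z at edge/tail 0.09790135092828393 0.09476101253932515
edge(bottom) [0.9998 0.0219] [ 0.5609 -0.4751] [ 0.5765 -0.4748  0.0948] [ 0.5471 -0.4755  0.095 ]
L [ 0.0105 -0.9999] [ 0.5799 -0.4592] [ 0.5798 -0.4692  0.0976] [ 0.5797 -0.4447  0.0969]
R [ 0.0307 -0.9995] [ 0.5401 -0.4576] [ 0.5404 -0.4696  0.0978] [ 0.5398 -0.4452  0.097 ]
width -0.039735172 axis [ 0.0206 -0.9998] axis pt at y=-.45: [np.float32(0.5797595), np.float32(0.539845)]
stop (235, 17) [[ 0.5857 -0.4817  0.057 ]] [ 0.5859 -0.4815  0.0562]
stop (390, 14) [[ 0.5398 -0.4826  0.057 ]] [ 0.54   -0.4828  0.0577]
bedL [[ 0.5902 -0.4622  0.045 ]]
bedR [[ 0.5339 -0.4623  0.045 ]]
[[214, 215, 211], [215, 216, 211], [216, 216, 212], [216, 216, 212], [216, 216, 212], [217, 217, 213], [217, 218, 213], [217, 218, 214], [217, 218, 214], [217, 218, 214], [218, 218, 214], [217, 218, 213], [211, 212, 208], [182, 192, 194], [138, 178, 194], [143, 183, 200], [149, 190, 207], [140, 180, 196], [125, 164, 186], [132, 174, 200]] [[139, 188, 216], [140, 188, 216], [129, 176, 203], [120, 163, 190], [108, 151, 177], [148, 191, 210], [149, 192, 210], [147, 191, 210], [147, 191, 209], [146, 190, 209], [146, 189, 208], [142, 186, 204], [131, 174, 191], [122, 162, 179], [129, 147, 153], [218, 219, 214], [218, 219, 214], [218, 219, 214], [217, 217, 213], [217, 217, 213], [216, 216, 212], [216, 215, 211], [215, 215, 211], [215, 215, 210], [214, 214, 209], [213, 213, 209], [212, 212, 208], [212, 212, 208], [212, 212, 207], [212, 212, 208]]
```

```bash
python3 - <<'E'
from meas import *; from slide import *; import pickle
s=pickle.load(open("pics/w3.pkl","rb")); d=np.load("pics/w3.npy"); C=wcloud(d,s)
m=np.zeros((480,640),np.uint8); cv2.fillPoly(m,[np.array([(240,105),(400,105),(375,280),(270,280)])],1); m[180:300,298:346]=0
P=C[m>0]; P=P[abs(P[:,2]-.097)<.008]
for _ in range(4):
    A=np.c_[P[:,:2],np.ones(len(P))]; x=np.linalg.lstsq(A,P[:,2],rcond=None)[0]; r=P[:,2]-A@x; P=P[abs(r)<2*r.std()]
print("slopes",x,r.std(),x@[.5607,-.475,1],x@[.5607,-.375,1])
if abs(x[1])<.015:
    b=np.array([.011,-1]); R2=tilt(att(b)); b/=np.linalg.norm(b)
    stop=np.array([.5608,-.4804,.045]); ed=stop-[*(b*.003),0]; G2=ed-[*(b*.093),0]+[0,0,.0015]; T2=G2-R2[:,2]*.0155
    move_l(T2+[0,0,.02],feed=.05); sleep(.2); f0=sense()["wrist_force"]
    hit=move_l(T2-[0,0,.004],feed=.012,until_force=3); sleep(.1)
    s=sense(); print(hit,s["time_s"],s["position"]-T2,s["wrist_force"]-f0,s["finger_gap"])
    p,_=camera("wrist"); cv2.imwrite("pics/w4.png",p[:,:,::-1]); pickle.dump(s,open("pics/w4.pkl","wb")); 
    p2,_=camera("side"); a=p[:,100:460,::-1]; q=cv2.resize(p2[270:380,310:440,::-1],None,fx=3.3,fy=3.3,interpolation=cv2.INTER_CUBIC); c=np.zeros((480,800,3),np.uint8); c[:,:360]=a; c[:q.shape[0],365:365+q.shape[1]]=q; cv2.imwrite("pics/m4.png",c)
E
```

```text
slopes [-0.0019  0.0082  0.1017] 0.0004034412770539053 0.09674308830401626 0.09756806405180256
True 22.05 [0.0008 0.0003 0.0009] [ 1.4366 -0.6753  0.7661] 0.03796347958315436
```

View pics/m4.png

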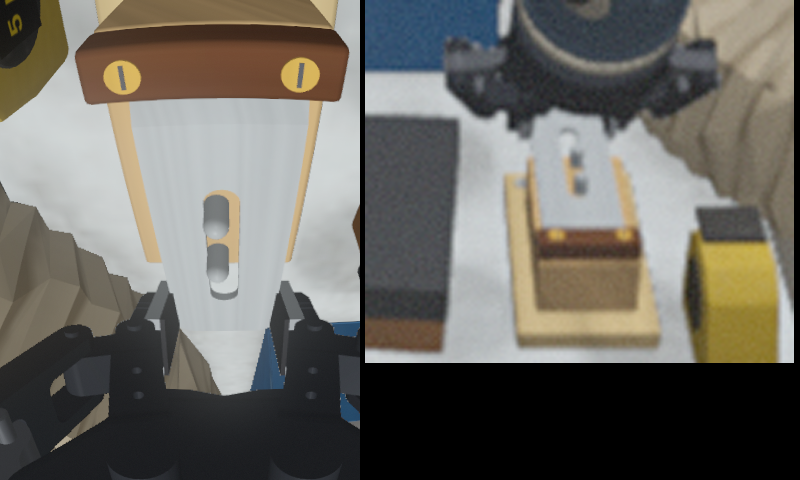

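Studs are through the slot (wrist view: 216,215 and 218,262) but near its left side, so I shift about 1.2 mm in +x, finish seating, and slide to the stop.

```bash
python3 - <<'E'
from slide import *; import pickle
b=np.array([.011,-1]); b/=np.linalg.norm(b); b3=np.array([*b,0])
P=sense()["position"]+[.0012,0,0]
move_l(P,feed=.01); sleep(.2); s=sense(); f0=s["wrist_force"]; print(s["time_s"],f0)
hit=move_l(P-[0,0,.004],feed=.006,until_force=3); sleep(.2); s=sense(); print("down",hit,s["time_s"],s["position"]-P,s["wrist_force"]-f0)
Q=s["position"]; f1=s["wrist_force"]
hit=move_l(Q+b3*.010,feed=.008,until_force=4); sleep(.2); s=sense(); print("fwd",hit,s["time_s"],(s["position"]-Q),s["wrist_force"]-f1)
p,_=camera("wrist"); pickle.dump(s,open("pics/w5.pkl","wb")); cv2.imwrite("pics/w5.png",p[:,:,::-1])
E
```

```text
22.6 [-1.77    0.574   2.1809]
down True 23.1333 [-0.0002  0.0001 -0.0005] [ 3.7733 -0.4306  2.2285]
fwd True 23.8583 [ 0.     -0.0002  0.0003] [-2.926  -0.6544 -0.8224]
```

View pics/w5.png

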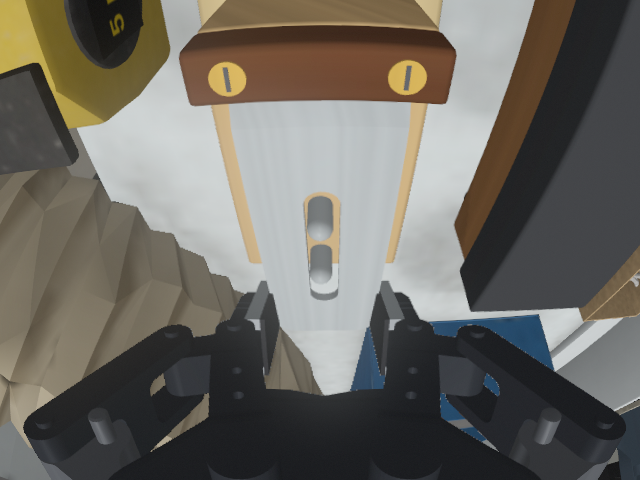

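Studs are now centred in the slot (320,217 / 320,262); edge still short of the stop. I slide in small steps, watching the averaged force.

```bash
cat > fin.py <<'E'
from slide import *
b3=np.array([.011,-1,0]); b3/=np.linalg.norm(b3)
def F(k=5):
    o=[]
    for _ in range(k): sleep(.03); o.append(sense()["wrist_force"])
    return np.mean(o,0)
E
python3 - <<'E'
from fin import *
Q=sense()["position"]; f1=F(); print(f1)
for i in range(1,17):
    move_l(Q+b3*.0006*i,feed=.01); f=F(); s=sense(); print(i,round(s["time_s"],1),(s["position"]-Q)*1000,f-f1)
    if (f-f1)[1]>4 or np.linalg.norm(f-f1)>9: break
E
```

```text
[-1.1568 -0.4154  3.1018]
1 24.5 [-0.026  -0.0617  0.013 ] [-0.1514  2.0245  0.6203]
2 24.9 [ 0.2814 -0.9182  0.0509] [0.5001 2.7689 0.6495]
3 25.3 [ 0.3107 -1.8438  0.0475] [ 1.5628  2.8905 -0.0259]
4 25.7 [ 0.2008 -2.4524  0.0731] [2.1005 2.9776 0.2228]
5 26.2 [ 0.0528 -2.9948  0.0307] [1.9582 2.8628 0.6009]
6 26.6 [ 0.0281 -3.5412  0.0536] [1.7468 2.9123 0.8991]
7 27.0 [ 0.0034 -3.9049  0.0499] [1.1312 3.9884 1.2331]
8 27.4 [ 0.026  -3.9646  0.0436] [1.1755 5.6296 1.3055]
```

```bash
python3 - <<'E'
from fin import *
P=sense()["position"]; 
move_l(P+b3*.0018,feed=.01); print("push",F(), (sense()["position"]-P)*1000)
command_gripper(.050); s=sense(); print(s["time_s"],s["finger_gap"],F(3))
Rz=np.array(s["tcp_rot"])[:,2]
move_l(s["position"]-Rz*.06,feed=.06); print(sense()["wrist_force"])
P=sense()["position"]; 
movep([.51,-.42,.22],att((0,-1))); sleep(.2)
import pickle; s=sense(); p,d=camera("wrist"); cv2.imwrite("pics/w6.png",p[:,:,::-1]); np.save("pics/w6.npy",d); pickle.dump(s,open("pics/w6.pkl","wb")); print(s["time_s"])
cv2.imwrite("pics/c6.png",cv2.resize(p[60:280,170:430,::-1],None,fx=2.7,fy=2.7,interpolation=cv2.INTER_CUBIC))
E
```

```text
push [-0.263   6.9901  4.2633] [ 0.0264 -0.0492 -0.0325]
28.1 0.050061264740854955 [ 0.1291 -0.1769  0.0237]
[0.9557 0.4299 0.1804]
30.1167
```

View pics/c6.png

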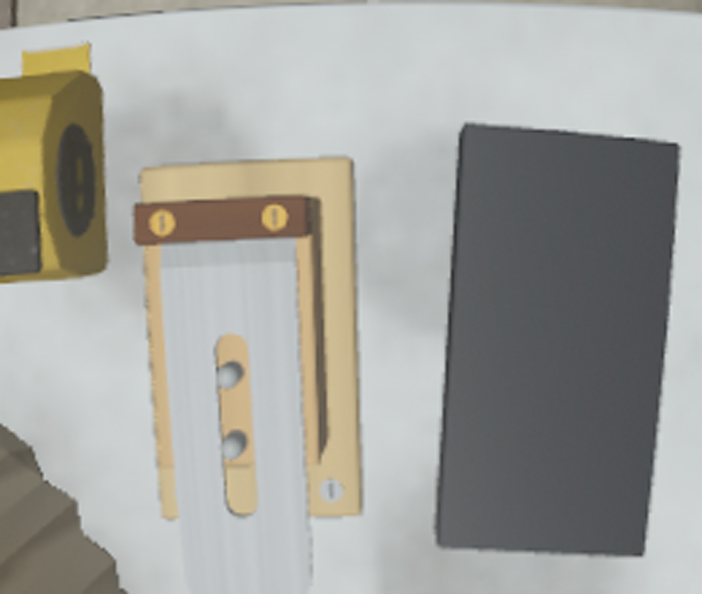

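The crop shows the iron home on the board: both studs through the slot at (230,375), (235,444), bevel against the stop at row 243. One numeric check of squareness and gap.

```bash
python3 - <<'E'
from meas import *; import pickle
s=pickle.load(open("pics/w6.pkl","rb")); p=cv2.imread("pics/w6.png"); hsv=cv2.cvtColor(p,cv2.COLOR_BGR2HSV)
iron=((hsv[...,1]<35)&(hsv[...,2]>140))
f=lambda q: np.array(q)/2.7+[170,60]
L,Rr,BL=[],[],[]
for v in range(155,225,3):
    t=(v-155)/70; uL=int(231+t*7); uR=int(279+t*4)
    a=[u for u in range(uL-10,uL+12) if iron[v,u]]; L.append((a[0]-.5,v))
    a=[u for u in range(uR-12,uR+12) if iron[v,u] and not iron[v,u+1]]; 
    if a: Rr.append((a[-1]+.5,v))
def ang(Q,z):
    W=onz(np.array(Q),s,z)[:,:2]; v=cv2.fitLine(W.astype(np.float32),cv2.DIST_HUBER,0,.01,.01).ravel(); return -v[0]/v[1],W[0],W[-1]
print("L",ang(L,.048)); print("R",ang(Rr,.048))
print("slotL",ang([f((217,350)),f((230,500))],.048),"slotR",ang([f((246,350)),f((256,500))],.048))
print("studs",ang([f((230,374)),f((235,443))],.057))
W=onz([f((135,245)),f((308,236))],s,.057); print("stop",W, (W[1]-W[0])[1]/(W[1]-W[0])[0])
W=onz([f((160,250)),f((295,241))],s,.045); print("edge bottom",W,(W[1]-W[0])[1]/(W[1]-W[0])[0])
d=np.load("pics/w6.npy");C=wcloud(d,s)
for q in [(200,290),(275,290),(215,540),(285,540)]: u,v=f(q).astype(int); print(C[v,u])
E
```

```text
L (np.float32(0.052715965), array([ 0.5892, -0.4758]), array([ 0.587 , -0.4199]))
R (np.float32(0.027814362), array([ 0.5421, -0.4743]), array([ 0.5409, -0.4196]))
slotL (np.float32(0.04185479), array([ 0.5658, -0.4476]), array([ 0.5639, -0.402 ])) slotR (np.float32(0.027853612), array([ 0.5572, -0.4474]), array([ 0.5559, -0.402 ]))
studs (np.float32(0.0318125), array([ 0.5605, -0.4418]), array([ 0.5599, -0.4217]))
stop [[ 0.587  -0.4794  0.057 ]
 [ 0.5375 -0.4804  0.057 ]] 0.019934972421536756
edge bottom [[ 0.5827 -0.4773  0.045 ]
 [ 0.5426 -0.4787  0.045 ]] 0.035992807319094794
[ 0.5703 -0.4656  0.0481]
[ 0.5489 -0.4651  0.0478]
[ 0.57   -0.389   0.0472]
[ 0.548  -0.3894  0.0482]
```

```bash
python3 -c "
from rig import *
print(finish_job())"
```

```text
the job is handed in; nothing more can be done
None
```

The iron is on the setting board with both studs through its slot, its cutting edge against the stop and square to within about 1° by camera, and the job is handed in at about 30 s with the robot clear.

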